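# Set aside the used optical cell and hold the sample cell in the photometer's beam

### The job

Two glass cells stand in the two-well rack: set the used one, with the slim round stopper, gently down in the single-well metal stand, upright and fully seated, and let it go. Then take the sample cell, with the flat bar stopper, and hold it upright and still in the photometer's light path, centred midway between the two lens tubes so that the beam runs through both clear end windows, touching nothing but the gripper, and finish while still holding it there. Grip the cells only by their broad frosted faces, never by windows or stopper, do not drop or tip them, and leave the bottle, tip box and beaker where they are.

Things in the scene. Friction and masses are not known exactly. Their poses are not given: they have to be found in the camera images.
- sample: Glass optical cell, the sample, told by its flat bar stopper: upright box 16 mm thick (its x), 42 mm long (y), 48 mm tall without stopper, about 70 g. Origin: centre of its underside, z up. The broad 42 x 48 mm faces (at x = +-8 mm) are frosted: grip these. The narrow end faces (at y = +-21 mm) are clear windows: not to be touched. Same if turned half round.
- spent: Glass optical cell, the used one, told by its slim round upright stopper: upright box 16 mm thick (its x), 42 mm long (y), 48 mm tall without stopper, about 70 g. Origin: centre of its underside, z up. The broad 42 x 48 mm faces (at x = +-8 mm) are frosted: grip these. The narrow end faces (at y = +-21 mm) are clear windows: not to be touched. Same if turned half round.
- sample_windows: The two clear windows of the sample cell, one on each narrow end face, 11 mm wide and 44 mm tall, outer faces at y = +-21 mm; origin and axes as the cell's. Not to be touched.
- spent_windows: The two clear windows of the used cell, one on each narrow end face, 11 mm wide and 44 mm tall, outer faces at y = +-21 mm; origin and axes as the cell's. Not to be touched.
- sample_stopper: The white plastic stopper on top of the cell: a flat bar 10 x 36 mm, its top 56 mm above the cell's underside; origin and axes as the cell's (underside of the cell). Narrower than the cell, so fingers pass beside it. Not to be gripped.
- spent_stopper: The white plastic stopper on top of the cell: a thin plate with a round peg 10 mm across in the middle, its top 62 mm above the cell's underside; origin and axes as the cell's (underside of the cell). Narrower than the cell, so fingers pass beside it. Not to be gripped.
- sample_mid (a point): Middle of the sample cell, 24 mm above its underside; the line through the middles of both windows runs through it along the cell's y. Axes as the cell's.
- spent_mid (a point): Middle of the used cell, 24 mm above its underside. Axes as the cell's.
- rack: Fixed grey plastic block 60 x 150 x 20 mm (x, y, z), two wells centred 37 mm either side of its middle along its y. Each well is 24 x 50 mm, 14 mm deep (floor 6 mm above the table); a cell stands in each, long side along the rack's y, either cell in either well. Origin: centre of its underside, on the table.
- nest: The single-well stand: fixed aluminium block 80 x 90 x 20 mm (x, y, z) with one well in its middle, 24 x 50 mm (long side along its y) and 14 mm deep, with a 2 mm chamfer. Origin: centre of its underside, on the table.
- nest_floor (a point): Centre of the floor of the stand's well, 6 mm above the table. The underside of a seated cell rests at this height.
- photometer: Fixed open photometer: dark base plate 110 x 270 x 15 mm (x, y, z) with two metal housings 80 x 70 mm, tops up to 120 mm above the table, centred 94 mm either side of its middle along its y. A black lens tube 26 mm across sticks out of each towards the middle, 88 mm free between them. The beam runs along y, 70 mm above the table. Origin: centre of its underside.
- beam (a point): Middle of the light path, midway between the two lens tubes, 70 mm above the table; the beam runs along its y. The middle of the sample cell belongs here, with the cell's y along the beam.
- bottle: White bottle 60 mm across, 130 mm tall, bystander. Origin: centre of its underside.
- tip_box: White box of pipette tips 85 x 122 x 46 mm, bystander. Origin: centre of its underside.
- beaker: Glass beaker 60 mm across, 70 mm tall, bystander. Origin: centre of its underside.
Things that resemble listed ones, but are neither listed nor needed, are in the scene too. There is more than one size of the nest; the job needs the smaller.

How it is judged:
By the outcome, as a careful person would: the job done as asked, in the order asked, and still so for the second after the job is handed in, while the arm keeps its last pose, push and grip.
It also fails if it takes over 64 s, if anything falls off the work surface, if the arm or the gripper's body presses on something with over 40 N, if the wrist force passes 120 N, or if a joint passes its speed limit or range.

### The arm

A 6-joint arm with a two-finger parallel gripper is mounted at the origin on the work surface. World frame = base frame: x ahead of the robot, y to its left, z up, the work surface at z = 0. Lengths are in mm, angles in rad, forces in N, time in s.
With the tool pointing down it reaches from about 275 to 750 mm from the base axis. Payload 10.2 kg.
Tool frame: the origin (TCP) lies at the very end of the fingers, on their centre line; the grasp point (between the pads) lies 19 mm behind it; z points along the fingers, y is the line along which they close (so a half turn about z gives the same grasp; the last joint's range is limited). The gripper opens to 88 mm and grips with 3 to 60 N. Pads are 18 mm wide; open, the fingers measure 123 mm over their backs; the gripper's body (75 mm by 187 mm) begins 45 mm behind the grasp point.
Start: joints at [1.042, 0.313, 1.498, -0, 1.331, -0.223], TCP at [158.067, 500.646, 238.72] pointing down, gripper open.
Joint ranges: [-2.94, 2.94], [-0.97, 2.17], [0.19, 2.56], [-1.23, 4.37], [0.02, 3.11], [-2.88, 2.88]. Speed limits (rad/s): [2.39, 2.39, 3.01, 3.14, 3.14, 3.14].

### API

Orientations are given as a rotation vector (axis times angle).
In Python, from station import read_state, camera, close_job, search_frame, pinpoint gives the robot as it stands.
- The arm moves only by the shell command python3 -m jog 'ROWS' [FORCE]. ROWS is a JSON list that holds a single list of rows (three levels of brackets), with 1 to 12 rows, each of 7 numbers: the finger opening in mm, then dx, dy, dz in mm, then a rotation vector rx, ry, rz in rad; each row shifts and turns the commanded pose from where the row before left it, along the tool's axes as they then stand; what a row does not reach is not made up. A row lasts 1/12 s, in which the tool goes at most 41.7 mm and 0.125 rad, less where a joint would pass 70% of its speed; a pose out of reach is approached as far as the arm can. The fingers move at their own pace and stop on an object; FORCE is the grip in N (left out, the last holds). Time passes only in rows, so rows that do not move let the fingers close. It prints the time, the measured TCP pose, the force, the opening and the grip force at its end. Input that does not fit is refused with a message, and nothing moves.
- read_state(): the state, without advancing time (a new reading comes with each control period).
- camera(name): name is "scene" or "side" or "wrist"; returns a dict with "pixels" (420x560x3 uint8, blue, green, red), "fx", "fy", "cx", "cy" (pixels), "distortion" ([k1, k2, p1, p2, k3] as OpenCV has them; the pictures are not rectified), "extrinsics" (4x4, takes a point from camera to world coordinates); the wrist camera has in their place "hand_eye" (4x4, takes a point from camera to tool coordinates, whose origin is the TCP and whose axes are the flange's). Camera axes: x right, y up, looking along -z (the intrinsics and any distortion apply to the point x, -y, -z); pixel columns grow to the right and rows downward; lengths in mm; the calibration is good to about 2 mm. A picture is of the moment at which its call begins: read the wrist's pose just before it. There is no depth.
- close_job(): hands the job in; it is judged then, once.
Trained networks look in a picture, given as the dict that the camera call returned (one of the last four; its "shot" number tells which), for a name from the list of things; names that differ only in an ending like _2 or _b are one class to them, and where a whole thing is asked for, a point or a joint stands for the part that bears it (a point fixed in the world has none). Each returns a list of dicts, best first, with "p" (0 to 1); they miss things now and then, are a little off and sometimes report something else, mostly with a low value. They report only what shows in the picture. A call takes as long as a camera call. They do not tell look-alikes from the thing itself.
- search_frame(picture, name): "rect" ([left, top, right, bottom] in pixels, round what is visible of it).
- pinpoint(picture, name): "centre" ([column, row] in pixels: a listed point, or the origin of a listed thing).
The state is a dict: "time": time; "qpos": joint angles; "qd": joint speeds; "tau": joint torques, N m; "tool_pos": TCP position; "tool_rot": TCP orientation; "force": force on the tool from outside, world axes, zero at the start; "moment": the same for the moment, N m; "grip_width": finger opening in mm; "grip_force": force on a finger pad.
Only numpy, scipy, OpenCV 4.12 (cv2) and the standard library are available. Lean on these libraries where they do the work, as an engineer would, in place of code of your own. Each camera call takes 0.05 s, during which the arm holds its last target. There are 200 camera calls.

## Working session

There is one attempt and no reset: what is moved stays moved. The work goes in short steps, Python scripts to look and compute and a shell command to move; the robot and the scene stay as the last step left them, time stands still between calls to the robot, and variables do not carry over. Pictures are saved under pics/ and viewed, at most 10 in all, crops included, and the job is handed in when it is done.

```bash
ls; mkdir -p pics; cat > h.py <<'E'
import numpy as np, cv2
from scipy.spatial.transform import Rotation as R
from station import read_state, camera, close_job, search_frame, pinpoint
def ext(c,s=None):
    if "extrinsics" in c: return np.array(c["extrinsics"])
    T=np.eye(4);T[:3,:3]=R.from_rotvec(s["tool_rot"]).as_matrix();T[:3,3]=s["tool_pos"]
    return T@np.array(c["hand_eye"])
def K(c): return np.array([[c["fx"],0,c["cx"]],[0,c["fy"],c["cy"]],[0,0,1.]])
def plane(c,uv,z,s=None):
    T=ext(c,s);p=cv2.undistortPoints(np.array([[uv]],float),K(c),np.array(c["distortion"],float))[0,0]
    d=T[:3,:3]@np.array([p[0],-p[1],-1]);o=T[:3,3]
    return (o+d*(z-o[2])/d[2])
def proj(c,P,s=None):
    T=np.linalg.inv(ext(c,s));P=np.atleast_2d(np.array(P,float))
    q=(T[:3,:3]@P.T).T+T[:3,3];q=q*[1,-1,-1]
    return cv2.projectPoints(q,np.zeros(3),np.zeros(3),K(c),np.array(c["distortion"],float))[0][:,0]
E
python3 - <<'E'
from h import *
s=read_state();print(s)
Z=dict(sample=0,spent=0,rack=0,nest=0,photometer=0,beam=70,nest_floor=6,bottle=0,tip_box=0,beaker=0)
for n in ("scene","side","wrist"):
    c=camera(n);cv2.imwrite(f"pics/{n}0.png",c["pixels"])
    print(n,ext(c,s)[:3,3].round())
    for k in ("sample","spent","sample_mid","spent_mid","rack","nest","nest_floor","photometer","beam","bottle","tip_box","beaker"):
        z={"sample":6,"spent":6,"sample_mid":30,"spent_mid":30}.get(k,Z.get(k,0))
        print(k,[(round(r["p"],2),np.round(r["centre"]).tolist(),plane(c,r["centre"],z,s)[:2].round().tolist()) for r in pinpoint(c,k) if r["p"]>.2])
E
```

```text
pics
{'time': 0.0, 'qpos': array([ 1.04157588e+00,  3.13459694e-01,  1.49843270e+00, -1.82266696e-05,
        1.33098473e+00, -2.23431812e-01]), 'qd': array([ 0.00185567, -0.00082645,  0.00160808, -0.00025145, -0.00126238,
       -0.0001539 ]), 'tau': array([-1.96332221e-04, -4.02208078e+01, -2.52270234e+01,  6.94731460e-02,
        3.51620070e-02, -1.20893128e-04]), 'tool_pos': array([157.95485423, 500.42009701, 238.15775554]), 'tool_rot': array([-4.78386219e-01, -3.10449435e+00,  1.88638761e-03]), 'force': array([-0.76714278, -0.49883136,  0.53790875]), 'moment': array([ 0.00434245,  0.04255393, -0.03025964]), 'grip_force': 0.0, 'grip_width': 88.23958021991376}
scene [ 831. -715.  971.]
sample [(0.49, [209.0, 325.0], [421.0, -349.0])]
spent [(0.68, [221.0, 296.0], [402.0, -267.0]), (0.32, [345.0, 237.0], [601.0, 48.0])]
sample_mid [(0.55, [208.0, 322.0], [423.0, -351.0])]
spent_mid [(0.52, [222.0, 291.0], [408.0, -266.0])]
rack []
nest [(0.81, [260.0, 150.0], [205.0, 266.0]), (0.53, [216.0, 313.0], [414.0, -311.0]), (0.5, [211.0, 322.0], [417.0, -336.0])]
nest_floor [(0.89, [316.0,
[... 612 characters left out ...]
406.0, 267.0]), (0.73, [151.0, 224.0], [203.0, 286.0])]
nest_floor [(0.79, [218.0, 198.0], [409.0, 264.0]), (0.74, [336.0, 217.0], [592.0, -26.0])]
photometer [(0.78, [333.0, 217.0], [595.0, -13.0]), (0.28, [354.0, 297.0], [404.0, -262.0])]
beam [(0.79, [334.0, 191.0], [607.0, 1.0])]
bottle [(0.89, [446.0, 272.0], [628.0, -351.0])]
tip_box [(0.79, [256.0, 164.0], [627.0, 367.0])]
beaker []
wrist [ 81. 525. 384.]
sample []
spent []
sample_mid []
spent_mid []
rack []
nest [(0.69, [194.0, 364.0], [407.0, 272.0]), (0.64, [152.0, 253.0], [209.0, 292.0])]
nest_floor [(0.87, [149.0, 258.0], [214.0, 289.0]), (0.61, [192.0, 366.0], [404.0, 271.0])]
photometer []
beam []
bottle []
tip_box []
beaker []
```

```bash
python3 - <<'E'
import cv2,numpy as np
w=cv2.imread("pics/wrist0.png")[170:420,60:340];s=cv2.imread("pics/scene0.png")
a=cv2.resize(w,(448,400),interpolation=2)
b=cv2.resize(s[250:370,150:280],(352,325),interpolation=2)
o=np.zeros((400,800,3),np.uint8);o[:,:448]=a;o[:325,448:]=b
cv2.imwrite("pics/m1.png",o)
E
```

```text
(no output)
```

View pics/scene0.png

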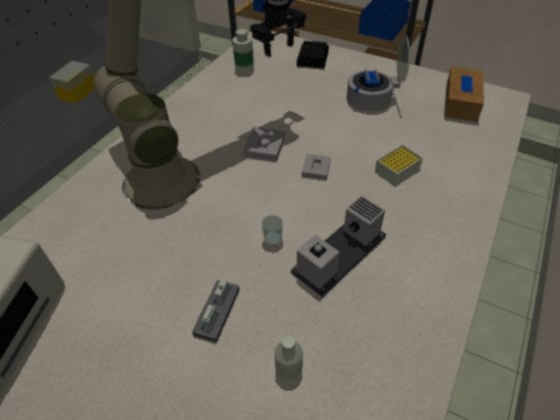

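View pics/m1.png

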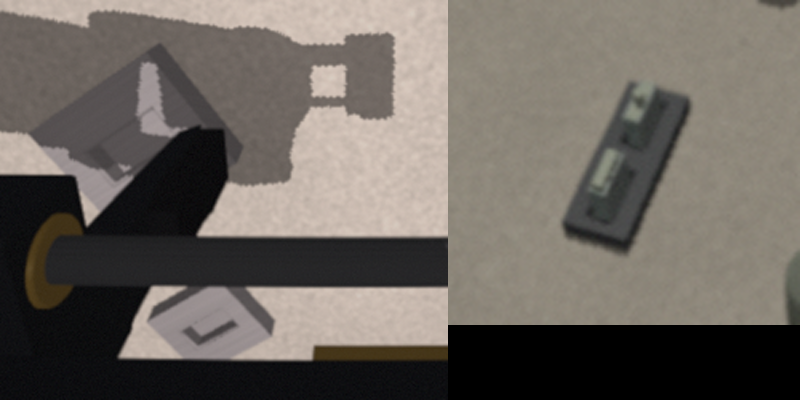

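There are two aluminium stands, at about pixel (265,146) and (316,166) in the scene picture. The one at (316,166), world about (406,270), is the smaller. The rack is at (216,310). The spent cell (round peg) is the upper one at (221,292) and the sample (flat bar) the lower one at (209,320). I'll confirm this with the wrist camera, starting with the size of the stands and where that camera looks.

```bash
cat >> h.py <<'E'
def delta(pos,rot=None,s=None):
    """rows needed: tool-axis shift to world pos, and rotvec (tool axes)"""
    s=s or read_state();Rm=R.from_rotvec(s["tool_rot"])
    print("d_tool",Rm.inv().apply(np.array(pos)-s["tool_pos"]).round(1), "rot",None if rot is None else (Rm.inv()*rot).as_rotvec().round(3))
def down(yaw): # closing axis (tool y) at angle yaw in world xy, tool z down
    y=np.array([np.cos(yaw),np.sin(yaw),0]);z=np.array([0,0,-1.]);x=np.cross(y,z)
    return R.from_matrix(np.c_[x,y,z])
E
python3 - <<'E'
from h import *
s=read_state();c=camera("wrist")
print(np.array(c["hand_eye"]).round(3),c["fx"],c["cx"],c["cy"],c["distortion"])
for uv in [(280,210),(0,0),(560,0),(0,420),(560,420),(400,100)]: print(uv,R.from_rotvec(s["tool_rot"]).inv().apply(plane(c,uv,0,s)-s["tool_pos"]).round())
sc=camera("scene");sd=camera("side")
for c in(sc,sd):
  for k in("nest","photometer","rack","beaker"):
    print(k,[(np.round(r["rect"]).tolist(),round(r["p"],2)) for r in search_frame(c,k)][:3])
delta([406,270,240],down(np.pi/2),s)
print(R.from_rotvec(s["tool_rot"]).as_matrix().round(3))
E
```

```text
[[-0.00000e+00  9.51000e-01  3.10000e-01  8.08240e+01]
 [ 1.00000e+00  0.00000e+00 -1.00000e-03 -1.02000e-01]
 [-1.00000e-03  3.10000e-01 -9.51000e-01 -1.45908e+02]
 [ 0.00000e+00  0.00000e+00  0.00000e+00  1.00000e+00]] 310.16978358836275 284.31935031623686 206.45759739374486 [-0.03013528  0.          0.          0.          0.        ]
(280, 210) [-50.  -5. 239.]
(0, 0) [ 196. -315.  239.]
(560, 0) [196. 306. 239.]
(0, 420) [-444. -506.  239.]
(560, 420) [-444.  491.  239.]
(400, 100) [ 88. 137. 239.]
nest [([242.0, 126.0, 282.0, 165.0], 0.96), ([302.0, 156.0, 330.0, 179.0], 0.91)]
photometer [([288.0, 194.0, 386.0, 296.0], 0.96)]
rack [([192.0, 282.0, 237.0, 342.0], 0.97)]
beaker [([259.0, 215.0, 279.0, 244.0], 0.82)]
nest [([139.0, 197.0, 184.0, 231.0], 0.69), ([296.0, 157.0, 380.0, 248.0], 0.3)]
photometer []
rack [([385.0, 287.0, 398.0, 300.0], 0.74), ([337.0, 281.0, 414.0, 334.0], 0.61)]
beaker [([285.0, 220.0, 307.0, 254.0], 0.96)]
d_tool [-305.9 -145.3   -1.3] rot [ 0.     0.    -0.306]
[[-0.954  0.301  0.   ]
 [ 0.301  0.954  0.   ]
 [-0.     0.    -1.   ]]
```

```bash
python3 -m jog '[[[88, -31, -12, 0, 0, 0, 0], [88, -31, -12, 0, 0, 0, 0], [88, -31, -12, 0, 0, 0, 0], [88, -31, -12, 0, 0, 0, 0], [88, -31, -12, 0, 0, 0, 0], [88, -31, -12, 0, 0, 0, 0], [88, -31, -12, 0, 0, 0, 0], [88, -31, -12, 0, 0, 0, 0], [88, -31, -12, 0, 0, 0, 0], [88, -31, -12, 0, 0, 0, 0], [88, -31, -12, 0, 0, 0, 0], [88, -31, -12, 0, 0, 0, 0]]]' && python3 -m jog '[[[88, 0, 0, 0, 0, 0, 0], [88, 0, 0, 0, 0, 0, 0], [88, 0, 0, 0, 0, 0, 0]]]' && python3 - <<'E'
from h import *
s=read_state();c=camera("wrist");cv2.imwrite("pics/w1.png",c["pixels"]);import pickle;pickle.dump((c,s),open("w1.pkl","wb"))
for k in("nest","nest_floor"): print(k,[(round(r["p"],2),np.round(r["centre"]).tolist(),plane(c,r["centre"],6 if k!="nest" else 0,s)[:2].round().tolist()) for r in pinpoint(c,k)])
E
```

```text
time: 3.5
tool_pos: [470.6, 250.1, 238.8]
tool_rot: [0.479, 3.105, 0.0]
force: [-1.0, 0.2, 0.5]
grip_width: 87.9
grip_force: 0.0
time: 3.75
tool_pos: [469.0, 251.6, 238.6]
tool_rot: [-0.478, -3.104, -0.0]
force: [-0.7, 0.6, 0.6]
grip_width: 87.7
grip_force: 0.0
nest [(0.74, [287.0, 122.0], [411.0, 273.0])]
nest_floor [(0.86, [284.0, 120.0], [407.0, 271.0])]
```

View pics/w1.png

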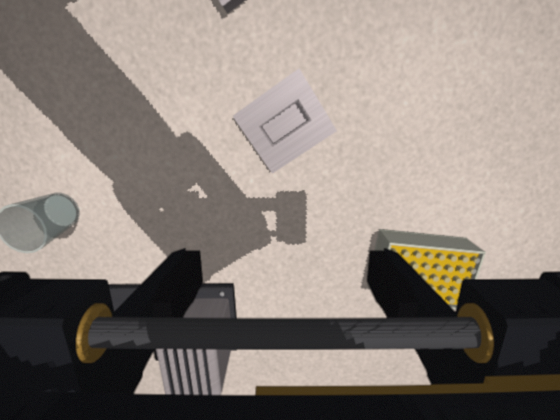

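The picture shows the small stand at (285,122), with its well's long axis running up and to the right. I'll fit its pose to the edges and check the size the same way.

```bash
cat >> h.py <<'E'
from scipy.optimize import minimize
def rect(a,b,z,cy=0,cx=0):
    p=np.array([[-a/2,-b/2],[a/2,-b/2],[a/2,b/2],[-a/2,b/2]])+[cx,cy]
    t=np.linspace(0,1,40)[:,None]
    return np.c_[np.vstack([p[i]+(p[(i+1)%4]-p[i])*t for i in range(4)]),np.full(160,z)]
def pose(P,q):
    cc,ss=np.cos(q[2]),np.sin(q[2]);return np.c_[P[:,0]*cc-P[:,1]*ss+q[0],P[:,0]*ss+P[:,1]*cc+q[1],P[:,2]]
def fit(c,s,P,xy,yaws,span=15):
    g=cv2.cvtColor(c["pixels"],cv2.COLOR_BGR2GRAY).astype(np.float32)
    m=np.hypot(cv2.Scharr(g,-1,1,0),cv2.Scharr(g,-1,0,1));m=np.minimum(m,400)
    def cost(q,k):
        u=proj(c,pose(P,q),s).astype(np.float32);return -float(cv2.remap(k,u[:,0].copy(),u[:,1].copy(),1).mean())
    k=cv2.GaussianBlur(m,(0,0),2.5);r=np.arange(-span,span+1,3)
    q=min(([xy[0]+i,xy[1]+j,y] for i in r for j in r for y in yaws),key=lambda q:cost(q,k))
    for sg in(2.5,1.2,.7):
        k=cv2.GaussianBlur(m,(0,0),sg)
        q=minimize(cost,q,args=(k,),method="Nelder-Mead",options=dict(initial_simplex=[q,np.add(q,[3,0,0]),np.add(q,[0,3,0]),np.add(q,[0,0,.06])],xatol=.01)).x
    return q,cost(q,k)
def nestP(f=1): return np.vstack([rect(80*f,90*f,20),rect(24*f,50*f,20),rect(28*f,54*f,20)])
E
python3 - <<'E'
from h import *
import pickle;c,s=pickle.load(open("w1.pkl","rb"))
for f in(.8,.9,.95,1,1.05,1.1,1.25): 
    q,v=fit(c,s,nestP(f),(408,271),np.arange(0,np.pi,.1));print(f,q.round(3),round(v,1))
    if f==1:
        im=c["pixels"].copy()
        for u in proj(c,pose(nestP(),q),s):cv2.circle(im,(int(round(u[0]*1)),int(round(u[1]))),0,(0,0,255),-1)
        cv2.imwrite("pics/f1.png",cv2.resize(im[50:190,210:360],(600,560),interpolation=cv2.INTER_NEAREST))
    
E
```

```text
0.8 [4.09695e+02 2.69756e+02 2.97000e-01] -204.6
0.9 [4.10213e+02 2.67912e+02 2.85000e-01] -261.8
0.95 [4.10374e+02 2.69234e+02 2.75000e-01] -276.4
1 [4.09888e+02 2.71126e+02 2.80000e-01] -300.3
1.05 [4.10013e+02 2.70843e+02 2.94000e-01] -263.2
1.1 [4.09708e+02 2.72241e+02 2.84000e-01] -204.3
1.25 [4.17169e+02 2.59389e+02 3.00000e-01] -181.7
```

View pics/f1.png

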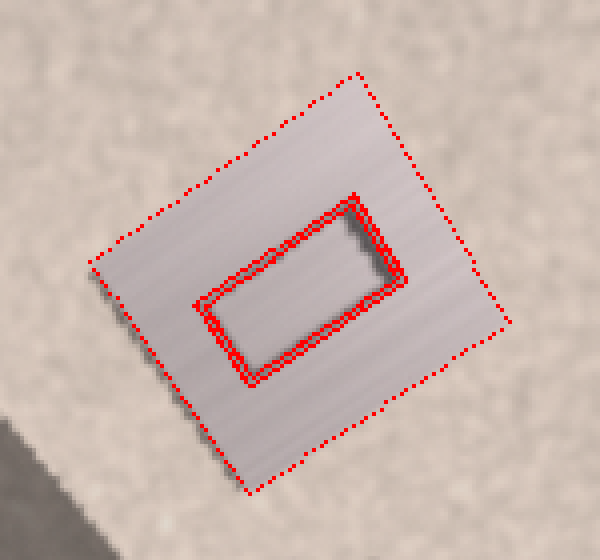

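The fit is tight and clearly best at scale 1.0, so this is the 80 x 90 stand. Next I'll look at the photometer.

```bash
python3 -m jog '[[[88, -32, -22.7, 0, 0, 0, 0], [88, -32, -22.7, 0, 0, 0, 0], [88, -32, -22.7, 0, 0, 0, 0], [88, -32, -22.7, 0, 0, 0, 0], [88, -32, -22.7, 0, 0, 0, 0], [88, -32, -22.7, 0, 0, 0, 0], [88, -32, -22.7, 0, 0, 0, 0], [88, -32, -22.7, 0, 0, 0, 0], [88, -32, -22.7, 0, 0, 0, 0], [88, 0, 0, 0, 0, 0, 0], [88, 0, 0, 0, 0, 0, 0], [88, 0, 0, 0, 0, 0, 0]]]' && python3 - <<'E'
from h import *
s=read_state();c=camera("wrist");cv2.imwrite("pics/w2.png",c["pixels"]);import pickle;pickle.dump((c,s),open("w2.pkl","wb"))
for k,z in(("photometer",0),("beam",70),("beaker",0)): print(k,[(round(r["p"],2),np.round(r["centre"]).tolist(),plane(c,r["centre"],z,s)[:2].round().tolist()) for r in pinpoint(c,k)])
E
```

```text
time: 4.9
tool_pos: [682.3, -28.9, 238.7]
tool_rot: [-0.477, -3.105, -0.001]
force: [0.4, 1.1, 0.2]
grip_width: 88.3
grip_force: 0.0
photometer [(0.76, [284.0, 111.0], [611.0, -7.0])]
beam [(0.72, [286.0, 109.0], [608.0, -4.0])]
beaker []
```

View pics/w2.png

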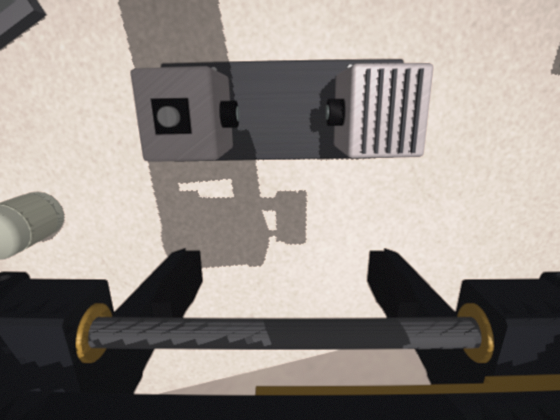

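```bash
python3 - <<'E'
from h import *
import pickle;c,s=pickle.load(open("w2.pkl","rb"))
t=np.linspace(0,np.pi,40);P=[]
for y in(-44,44): P.append(np.c_[13*np.cos(t),0*t+y,70+13*np.sin(t)])
yy=np.linspace(-57,57,60);P.append(np.c_[0*yy+55,yy,0*yy+15]);P.append(np.c_[0*yy-55,yy,0*yy+15])
for y in(-44,44):
  l=np.linspace(0,12,15)*np.sign(y)+y
  for x in(-13,13):P.append(np.c_[0*l+x,l,0*l+70])
A=np.vstack(P)
im=cv2.resize(c["pixels"],None,fx=3,fy=3,interpolation=2)
for n,M in(("all",A),("tubes",np.vstack(P[:2]+P[4:])),("base",np.vstack(P[2:4]))):
    q,v=fit(c,s,M,(608,-5),np.arange(-.6,.2,.04));print(n,q.round(3),v)
    if n=="all":
        for u in proj(c,pose(M,q),s):cv2.circle(im,(int(u[0]*3+1),int(u[1]*3+1)),1,(0,0,255),-1)
cv2.imwrite("pics/f2.png",im[150:510,390:1140][:, :])
E
```

```text
all [ 6.11026e+02 -8.43600e+00 -2.88000e-01] -336.5525817871094
tubes [ 6.11079e+02 -8.44800e+00 -2.87000e-01] -302.1392517089844
base [ 6.17413e+02  1.29890e+01 -2.91000e-01] -380.68280029296875
```

View pics/f2.png

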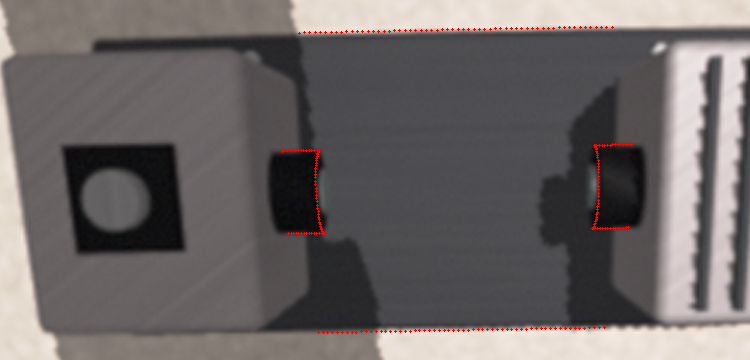

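```bash
python3 - <<'E'
from h import *
delta([415+67,-308+10,238])
E
```

```text
d_tool [ 110.4 -316.8    1.4] rot None
```

The photometer fits at about (611,-8.4) with yaw -0.287, and the tube tips sit on the model. Next is the rack, viewed in grasp orientation.

```bash
python3 -m jog '[[[88, 10.9, -34.7, 0, 0, 0, 0], [88, 10.9, -34.7, 0, 0, 0, 0], [88, 10.9, -34.7, 0, 0, 0, 0], [88, 10.9, -34.7, 0, 0, 0, 0], [88, 10.9, -34.7, 0, 0, 0, 0], [88, 10.9, -34.7, 0, 0, 0, 0], [88, 10.9, -34.7, 0, 0, 0, 0], [88, 10.9, -34.7, 0, 0, 0, 0], [88, 10.9, -34.7, 0, 0, 0, 0], [88, 10.9, -34.7, 0, 0, 0, 0], [88, 10.9, -34.7, 0, 0, 0, 0], [88, 10.9, -34.7, 0, 0, 0, 0]]]' && python3 -m jog '[[[88, 0, 0, 0, 0, 0, 0.116], [88, 0, 0, 0, 0, 0, 0.116], [88, 0, 0, 0, 0, 0, 0.116], [88, 0, 0, 0, 0, 0, 0.116], [88, 0, 0, 0, 0, 0, 0.116], [88, 0, 0, 0, 0, 0, 0.116], [88, 0, 0, 0, 0, 0, 0.116], [88, 0, 0, 0, 0, 0, 0.116], [88, 0, 0, 0, 0, 0, 0.116], [88, 0, 0, 0, 0, 0, 0], [88, 0, 0, 0, 0, 0, 0], [88, 0, 0, 0, 0, 0, 0]]]' && python3 - <<'E'
from h import *
s=read_state();c=camera("wrist");import pickle;pickle.dump((c,s),open("w3.pkl","wb"))
for k,z in(("rack",0),("sample",6),("spent",6),("sample_stopper",6),("spent_stopper",6)): print(k,[(round(r["p"],2),np.round(r["centre"]).tolist(),plane(c,r["centre"],z,s)[:2].round().tolist()) for r in pinpoint(c,k)])
rk=np.vstack([rect(60,150,20)]+[rect(24,50,20,y) for y in(37,-37)])
q,v=fit(c,s,rk,(414,-310),np.arange(-.1,.5,.04));print(q.round(3),v)
im=cv2.resize(c["pixels"],None,fx=3,fy=3,interpolation=2)
for u in proj(c,pose(rk,q),s):cv2.circle(im,(int(u[0]*3+1),int(u[1]*3+1)),1,(0,0,255),-1)
u=proj(c,[[q[0],q[1],20]],s)[0]*3;x,y=int(max(u[0]-330,0)),int(max(u[1]-270,0))
print(x,y);cv2.imwrite("pics/f3.png",im[y:y+560,x:x+660])
E
```

```text
time: 6.1
tool_pos: [431.5, -388.4, 239.4]
tool_rot: [0.477, 3.105, -0.001]
force: [1.4, -0.4, -0.7]
grip_width: 88.0
grip_force: 0.0
time: 7.1
tool_pos: [432.6, -387.6, 239.0]
tool_rot: [1.958, 2.456, -0.0]
force: [0.5, -0.0, 0.9]
grip_width: 88.2
grip_force: 0.0
rack [(0.83, [285.0, 102.0], [414.0, -305.0])]
sample [(0.63, [284.0, 134.0], [421.0, -340.0]), (0.39, [289.0, 71.0], [411.0, -272.0])]
spent [(0.95, [286.0, 70.0], [408.0, -271.0])]
sample_stopper [(0.62, [284.0, 135.0], [421.0, -341.0])]
spent_stopper [(0.95, [285.0, 69.0], [406.0, -270.0])]
[ 4.16445e+02 -3.06090e+02  1.95000e-01] -305.6605529785156
529 40
```

View pics/f3.png

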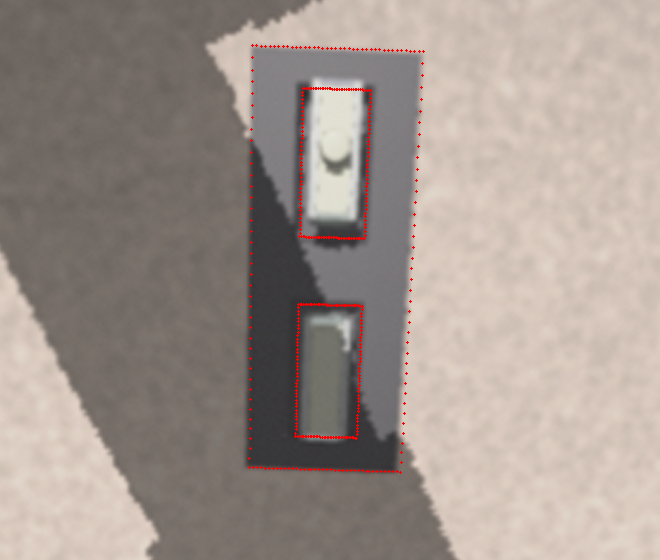

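The crop confirms it: the round peg (spent) is in the upper well at (335,150) and the flat bar (sample) in the lower one at (325,378). Next I'll fit the cell tops.

```bash
python3 - <<'E'
from h import *
import pickle;c,s=pickle.load(open("w3.pkl","rb"))
im=cv2.resize(c["pixels"],None,fx=5,fy=5,interpolation=2)
t=np.linspace(0,2*np.pi,60)
for n,P,x0 in(("spent",rect(16,42,54),(409,-270)),("spentpeg",np.c_[5*np.cos(t),5*np.sin(t),0*t+68],(409,-270)),("sample",np.vstack([rect(16,42,54),rect(10,36,62)]),(423.6,-342.4)),("bar",rect(10,36,62),(423.6,-342.4)),("sample54",rect(16,42,54),(423.6,-342.4))):
    q,v=fit(c,s,P,x0,np.arange(.1,.3,.03),6);print(n,q.round(3),round(v,1))
    for u in proj(c,pose(P,q),s):cv2.circle(im,(int(u[0]*5+2),int(u[1]*5+2)),1,(0,0,255) if n!="bar" else (0,255,0),-1)
cv2.imwrite("pics/f4.png",im[250:800,1250:1650])
E
```

```text
spent [ 4.08632e+02 -2.69459e+02  1.83000e-01] -393.6
spentpeg [ 4.01232e+02 -2.73907e+02  3.88000e-01] -339.7
sample [ 4.22060e+02 -3.41682e+02  1.68000e-01] -304.5
bar [ 424.555 -335.853    0.608] -275.7
sample54 [ 4.21884e+02 -3.41560e+02  1.86000e-01] -373.9
```

View pics/f4.png

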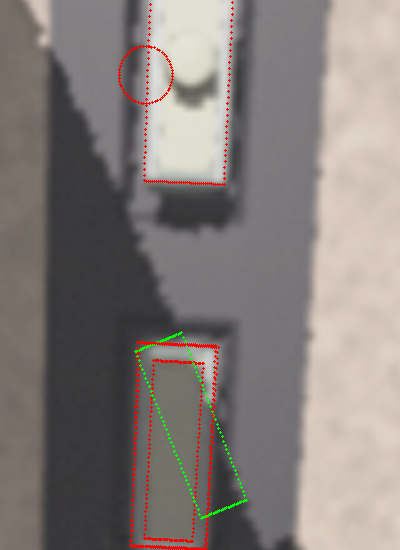

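The two cell-top rectangles fit well (red). The bar and peg sub-fits failed and aren't needed. Spent is at (408.6,-269.5) with yaw 0.183, and sample at (421.9,-341.6) with yaw 0.186.

```bash
python3 -c "
from h import *
delta([408.6,-269.5,110],down(.183))"
```

```text
d_tool [120.7   2.7 128.7] rot [0.    0.    0.039]
```

```bash
python3 -m jog '[[[50, 24.1, 0.5, 0, 0, 0, 0], [50, 24.1, 0.5, 20, 0, 0, 0], [50, 24.1, 0.5, 28, 0, 0, 0], [50, 24.1, 0.5, 28, 0, 0, 0], [50, 24.1, 0.5, 28, 0, 0, 0], [50, 0, 0, 24, 0, 0, 0.039], [50, 0, 0, 0, 0, 0, 0], [50, 0, 0, 0, 0, 0, 0], [50, 0, 0, 0, 0, 0, 0]]]' && python3 -c "
from h import *
delta([408.6,-269.5,26],down(.183))"
```

```text
time: 8.15
tool_pos: [409.2, -270.9, 112.2]
tool_rot: [2.008, 2.413, -0.001]
force: [0.5, -1.0, 0.3]
grip_width: 50.2
grip_force: 0.0
d_tool [ 1.7 -0.5 86.2] rot [ 0.001  0.002 -0.   ]
```

```bash
python3 -m jog '[[[50, 0.8, -0.3, 20, 0, 0, 0], [50, 0, 0, 20, 0, 0, 0], [50, 0, 0, 18, 0, 0, 0], [50, 0, 0, 14, 0, 0, 0], [50, 0, 0, 8, 0, 0, 0], [50, 0, 0, 5, 0, 0, 0], [50, 0, 0, 0, 0, 0, 0], [50, 0, 0, 0, 0, 0, 0]]]' && python3 -m jog '[[[10, 0, 0, 0, 0, 0, 0], [10, 0, 0, 0, 0, 0, 0], [10, 0, 0, 0, 0, 0, 0], [10, 0, 0, 0, 0, 0, 0], [10, 0, 0, 0, 0, 0, 0], [10, 0, 0, 0, 0, 0, 0], [10, 0, 0, 0, 0, 0, 0], [10, 0, 0, 0, 0, 0, 0]]]' 15
```

```text
time: 8.82
tool_pos: [408.5, -269.6, 26.6]
tool_rot: [2.009, 2.413, -0.0]
force: [-0.5, 0.3, -0.3]
grip_width: 49.8
grip_force: 0.0
time: 9.48
tool_pos: [408.2, -269.1, 25.8]
tool_rot: [2.01, 2.414, -0.0]
force: [-0.1, -0.5, 1.4]
grip_width: 15.7
grip_force: 15.0
```

```bash
python3 -m jog '[[[10, 0, 0, -4, 0, 0, 0], [10, 0, 0, -8, 0, 0, 0], [10, 0, 0, -14, 0, 0, 0], [10, 0, 0, -20, 0, 0, 0], [10, 0, 0, -24, 0, 0, 0], [10, 0, 0, -24, 0, 0, 0], [10, 0, 0, -18, 0, 0, 0], [10, 0, 0, -10, 0, 0, 0], [10, 0, 0, -4, 0, 0, 0], [10, 0, 0, 0, 0, 0, 0], [10, 0, 0, 0, 0, 0, 0]]]' 20 && python3 -c "
from h import *
delta([409.9,271.1,152],down(.280))"
```

```text
time: 10.4
tool_pos: [407.8, -268.7, 150.9]
tool_rot: [-2.01, -2.413, -0.0]
force: [0.4, 0.1, -1.7]
grip_width: 15.7
grip_force: 20.0
d_tool [ 5.305e+02  9.980e+01 -5.000e-01] rot [-0.001 -0.001 -0.098]
```

```bash
python3 -m jog '[[[10, 10, 1.9, 0, 0, 0, 0], [10, 20, 3.8, 0, 0, 0, 0], [10, 30, 5.6, 0, 0, 0, 0], [10, 30, 5.6, 0, 0, 0, 0], [10, 30, 5.6, 0, 0, 0, 0], [10, 30, 5.6, 0, 0, 0, 0], [10, 30, 5.6, 0, 0, 0, 0], [10, 30, 5.6, 0, 0, 0, 0], [10, 30, 5.6, 0, 0, 0, 0], [10, 30, 5.6, 0, 0, 0, 0], [10, 30, 5.6, 0, 0, 0, 0], [10, 30, 5.6, 0, 0, 0, 0]]]' && python3 -m jog '[[[10, 30, 5.6, 0, 0, 0, 0], [10, 30, 5.6, 0, 0, 0, 0], [10, 30, 5.6, 0, 0, 0, 0], [10, 30, 5.6, 0, 0, 0, 0], [10, 30, 5.6, 0, 0, 0, 0], [10, 25, 4.7, 0, 0, 0, 0], [10, 16, 3, 0, 0, 0, 0], [10, 9, 1.7, 0, 0, 0, 0], [10, 0, 0, 0, 0, 0, -0.049], [10, 0, 0, 0, 0, 0, -0.049], [10, 0, 0, 0, 0, 0, 0], [10, 0, 0, 0, 0, 0, 0]]]' && python3 -c "
from h import *
s=read_state();c=camera('wrist');cv2.imwrite('pics/w5.png',c['pixels'])
print(s['force'],s['tool_pos'])
delta([409.9,271.1,152],down(.280),s)"
```

```text
time: 11.4
tool_pos: [407.9, 68.7, 151.0]
tool_rot: [-2.009, -2.413, 0.001]
force: [0.7, -0.3, 0.4]
grip_width: 15.8
grip_force: 20.0
time: 12.4
tool_pos: [409.2, 269.8, 151.3]
tool_rot: [-1.892, -2.508, 0.002]
force: [-1.2, 0.3, -0.2]
grip_width: 15.6
grip_force: 20.0
[-1.18845132  0.32835994 -0.15240744] [409.23704325 269.82514925 151.2624469 ]
d_tool [ 1.   1.  -0.7] rot [-0.001  0.    -0.002]
```

View pics/w5.png

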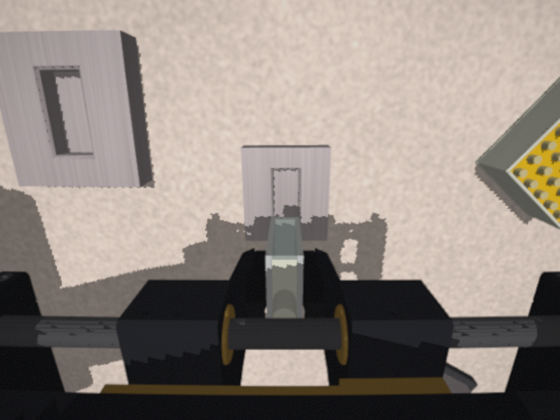

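The cell is upright above the small stand, whose well is at (286,190). The big stand is at the upper left. I'll refit the stand from this view.

```bash
python3 - <<'E'
from h import *
s=read_state();c=camera("wrist")
P=nestP();P=P[P[:,1]>0]
q,v=fit(c,s,P,(410,271),np.arange(.2,.36,.02),6);print(q.round(3),v)
print("pixels of window edge line err", proj(c,pose(np.array([[0,45,20.],[0,25,20]]),q),s).round(1).tolist())
delta([q[0],q[1],152],down(q[2]),s)
E
```

```text
[4.10267e+02 2.70265e+02 2.85000e-01] -345.5513916015625
pixels of window edge line err [[285.3, 147.7], [285.4, 170.0]]
d_tool [ 0.2  1.  -0.6] rot [-0.001  0.    -0.007]
```

```bash
python3 -m jog '[[[10, 0.6, 1, 15, 0, 0, -0.004], [10, 0, 0, 25, 0, 0, 0], [10, 0, 0, 25, 0, 0, 0], [10, 0, 0, 20, 0, 0, 0], [10, 0, 0, 14, 0, 0, 0], [10, 0, 0, 7, 0, 0, 0], [10, 0, 0, 5, 0, 0, 0], [10, 0, 0, 5, 0, 0, 0], [10, 0, 0, 4, 0, 0, 0], [10, 0, 0, 0, 0, 0, 0], [10, 0, 0, 0, 0, 0, 0]]]'
```

```text
time: 13.42
tool_pos: [410.6, 271.1, 32.0]
tool_rot: [1.885, 2.513, 0.001]
force: [-0.4, -0.3, -1.3]
grip_width: 16.2
grip_force: 20.0
```

```bash
python3 -m jog '[[[10, 0, 0, 1.5, 0, 0, 0], [10, 0, 0, 1.5, 0, 0, 0], [10, 0, 0, 1, 0, 0, 0], [10, 0, 0, 0, 0, 0, 0], [10, 0, 0, 0, 0, 0, 0]]]'
```

```text
time: 13.83
tool_pos: [410.4, 271.0, 27.7]
tool_rot: [1.885, 2.513, 0.0]
force: [0.3, -0.2, -1.7]
grip_width: 15.5
grip_force: 20.0
```

```bash
python3 -m jog '[[[10, 0, 0, 0.7, 0, 0, 0], [10, 0, 0, 0.7, 0, 0, 0], [10, 0, 0, 0, 0, 0, 0], [10, 0, 0, 0, 0, 0, 0]]]';python3 -m jog '[[[10, 0, 0, 0.5, 0, 0, 0], [10, 0, 0, 0, 0, 0, 0], [10, 0, 0, 0, 0, 0, 0]]]'
```

```text
time: 14.17
tool_pos: [410.4, 271.0, 26.3]
tool_rot: [-1.885, -2.513, 0.0]
force: [-0.0, 0.0, -0.4]
grip_width: 15.9
grip_force: 20.0
time: 14.42
tool_pos: [410.5, 271.0, 25.9]
tool_rot: [1.885, 2.513, 0.0]
force: [1.0, -0.0, 0.0]
grip_width: 15.8
grip_force: 20.0
```

```bash
for i in 1 2; do python3 -m jog '[[[10, 0, 0, 0.4, 0, 0, 0], [10, 0, 0, 0, 0, 0, 0], [10, 0, 0, 0, 0, 0, 0]]]'; done
```

```text
time: 14.67
tool_pos: [410.5, 271.1, 25.8]
tool_rot: [1.884, 2.513, 0.0]
force: [-1.6, -0.8, 6.2]
grip_width: 16.0
grip_force: 20.0
time: 14.92
tool_pos: [410.6, 271.1, 25.8]
tool_rot: [1.884, 2.513, 0.001]
force: [-2.8, -1.7, 10.9]
grip_width: 16.0
grip_force: 20.0
```

Contact comes at the same TCP height as the pick (25.8), so the cell is seated. I'll ease off, open and retreat.

```bash
python3 -m jog '[[[10, 0, 0, -0.6, 0, 0, 0], [10, 0, 0, 0, 0, 0, 0], [20, 0, 0, 0, 0, 0, 0], [30, 0, 0, 0, 0, 0, 0], [50, 0, 0, 0, 0, 0, 0], [50, 0, 0, 0, 0, 0, 0], [50, 0, 0, 0, 0, 0, 0], [50, 0, 0, 0, 0, 0, 0]]]' 5;  python3 -m jog '[[[50, 0, 0, -5, 0, 0, 0], [50, 0, 0, -15, 0, 0, 0], [50, 0, 0, -25, 0, 0, 0], [50, 0, 0, -25, 0, 0, 0], [50, 0, 0, -25, 0, 0, 0], [50, 0, 0, -25, 0, 0, 0], [50, 0, 0, -10, 0, 0, 0], [50, -30, 0, 0, 0, 0, 0], [50, -30, 0, 0, 0, 0, 0], [50, 0, 0, 0, 0, 0, 0], [50, 0, 0, 0, 0, 0, 0]]]'; python3 - <<'E'
from h import *
s=read_state();c=camera("wrist");im=c["pixels"]
for k,z in(("spent",6),("nest",0)): print(k,[(round(r["p"],2),np.round(r["centre"]).tolist(),plane(c,r["centre"],z,s)[:2].round().tolist()) for r in pinpoint(c,k)])
q,v=fit(c,s,rect(16,42,54),(410,271),np.arange(.2,.36,.02),6);print(q.round(3),v)
q2,v2=fit(c,s,nestP()[:160],(410,271),np.arange(.2,.36,.02),6);print(q2.round(3),v2)
cv2.imwrite("pics/w6.png",cv2.resize(im[60:260,190:390],(600,600),interpolation=2))
delta([421.9,-341.6,150],down(.186),s)
E
```

```text
time: 15.58
tool_pos: [410.4, 271.0, 25.6]
tool_rot: [-1.885, -2.513, 0.0]
force: [-0.7, -0.3, -0.3]
grip_width: 49.5
grip_force: 0.0
time: 16.5
tool_pos: [427.3, 212.6, 155.3]
tool_rot: [-1.887, -2.511, 0.001]
force: [-0.3, -0.2, 0.5]
grip_width: 49.7
grip_force: 0.0
spent [(0.98, [284.0, 128.0], [410.0, 272.0]), (0.69, [226.0, 376.0], [423.0, -33.0])]
nest [(0.77, [74.0, 41.0], [209.0, 292.0]), (0.59, [285.0, 125.0], [410.0, 274.0])]
[4.09770e+02 2.71195e+02 2.87000e-01] -362.94012451171875
[4.10156e+02 2.70122e+02 2.82000e-01] -200.79934692382812
d_tool [-530.9 -159.2    5.3] rot [-0.001 -0.     0.096]
```

View pics/w6.png

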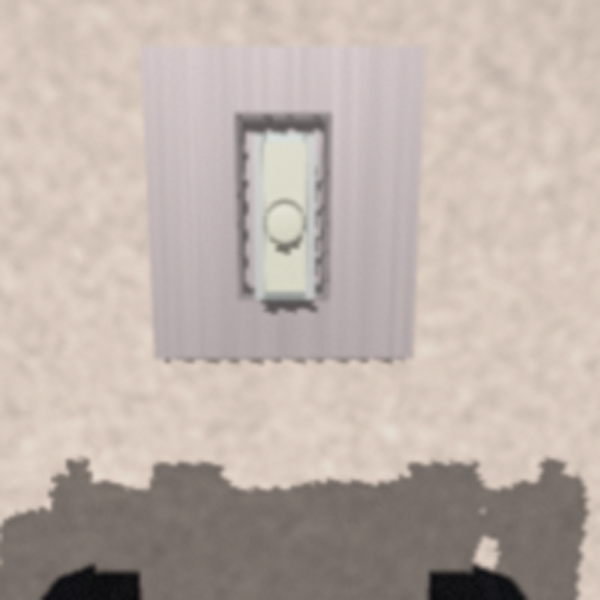

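The spent cell, with its round peg at crop (285,222), stands upright and centred in the well. Now the sample.

```bash
python3 -m jog '[[[50, -15, -4.5, 0, 0, 0, 0], [50, -36, -10.8, 0, 0, 0, 0], [50, -36, -10.8, 0, 0, 0, 0], [50, -36, -10.8, 0, 0, 0, 0], [50, -36, -10.8, 0, 0, 0, 0], [50, -36, -10.8, 0, 0, 0, 0], [50, -36, -10.8, 0, 0, 0, 0], [50, -36, -10.8, 0, 0, 0, 0], [50, -36, -10.8, 0, 0, 0, 0], [50, -36, -10.8, 0, 0, 0, 0], [50, -36, -10.8, 0, 0, 0, 0], [50, -36, -10.8, 0, 0, 0, 0]]]' && python3 -m jog '[[[50, -36, -10.8, 0, 0, 0, 0], [50, -36, -10.8, 0, 0, 0, 0], [50, -30, -9, 0, 0, 0, 0], [50, -18, -5, 0, 0, 0, 0], [50, 0, 0, 0, 0, 0, 0.096], [50, 0, 0, 0, 0, 0, 0], [50, 0, 0, 0, 0, 0, 0], [50, 0, 0, 0, 0, 0, 0]]]' && python3 - <<'E'
from h import *
s=read_state()
c=camera("wrist")
cv2.imwrite("pics/w7.png",c["pixels"])
print([(round(r["p"],2),np.round(r["centre"]).tolist(),plane(c,r["centre"],6,s)[:2].round().tolist()) for r in pinpoint(c,"sample")])
delta([421.9,-341.6,26],down(.186),s)
E
```

```text
time: 17.65
tool_pos: [424.1, -216.8, 155.5]
tool_rot: [-1.883, -2.514, -0.0]
force: [0.7, 1.0, 0.8]
grip_width: 50.4
grip_force: 0.0
time: 18.32
tool_pos: [423.9, -339.9, 155.6]
tool_rot: [-1.999, -2.424, -0.0]
force: [-0.7, 0.0, -0.9]
grip_width: 49.7
grip_force: 0.0
[(0.7, [283.0, 192.0], [423.0, -340.0])]
d_tool [ -1.3  -2.3 129.6] rot [-0.    -0.     0.006]
```

```bash
python3 -m jog '[[[50, -1.3, -2.3, 15, 0, 0, 0.006], [50, 0, 0, 28, 0, 0, 0], [50, 0, 0, 28, 0, 0, 0], [50, 0, 0, 24, 0, 0, 0], [50, 0, 0, 16, 0, 0, 0], [50, 0, 0, 10, 0, 0, 0], [50, 0, 0, 6, 0, 0, 0], [50, 0, 0, 2.5, 0, 0, 0], [50, 0, 0, 0, 0, 0, 0], [50, 0, 0, 0, 0, 0, 0]]]' && python3 -m jog '[[[10, 0, 0, 0, 0, 0, 0], [10, 0, 0, 0, 0, 0, 0], [10, 0, 0, 0, 0, 0, 0], [10, 0, 0, 0, 0, 0, 0], [10, 0, 0, 0, 0, 0, 0], [10, 0, 0, 0, 0, 0, 0], [10, 0, 0, 0, 0, 0, 0], [10, 0, 0, 0, 0, 0, 0]]]' 20
```

```text
time: 19.25
tool_pos: [421.8, -342.9, 27.0]
tool_rot: [2.009, 2.413, -0.0]
force: [-0.5, 0.1, 1.8]
grip_width: 49.8
grip_force: 0.0
time: 19.92
tool_pos: [421.5, -342.6, 26.2]
tool_rot: [2.01, 2.414, -0.0]
force: [0.7, 1.1, 1.4]
grip_width: 15.9
grip_force: 20.0
```

```bash
python3 -m jog '[[[10, 0, 0, -4, 0, 0, 0], [10, 0, 0, -8, 0, 0, 0], [10, 0, 0, -14, 0, 0, 0], [10, 0, 0, -22, 0, 0, 0], [10, 0, 0, -26, 0, 0, 0], [10, 0, 0, -26, 0, 0, 0], [10, 0, 0, -26, 0, 0, 0], [10, 0, 0, -22, 0, 0, 0], [10, 0, 0, -14, 0, 0, 0], [10, 0, 0, -8, 0, 0, 0], [10, 0, 0, -4, 0, 0, 0], [10, 0, 0, 0, 0, 0, 0]]]' 25 && python3 -c "
from h import *
delta([611,-8.4,200],down(-.287))"
```

```text
time: 20.92
tool_pos: [421.5, -342.6, 200.6]
tool_rot: [2.01, 2.414, -0.0]
force: [-0.0, -0.2, -0.5]
grip_width: 15.8
grip_force: 25.0
d_tool [294.4 246.9   0.5] rot [0.    0.    0.469]
```

```bash
python3 -m jog '[[[10, 8, 7.4, 0, 0, 0, 0], [10, 18, 16.6, 0, 0, 0, 0], [10, 25, 23, 0, 0, 0, 0], [10, 25, 23, 0, 0, 0, 0], [10, 25, 23, 0, 0, 0, 0], [10, 25, 23, 0, 0, 0, 0], [10, 25, 23, 0, 0, 0, 0], [10, 25, 23, 0, 0, 0, 0], [10, 25, 23, 0, 0, 0, 0], [10, 20, 18, 0, 0, 0, 0], [10, 12, 11, 0, 0, 0, 0], [10, 7, 6.2, 0, 0, 0, 0]]]' && python3 -m jog '[[[10, 0, 0, 0, 0, 0, 0.05], [10, 0, 0, 0, 0, 0, 0.09], [10, 0, 0, 0, 0, 0, 0.1], [10, 0, 0, 0, 0, 0, 0.1], [10, 0, 0, 0, 0, 0, 0.08], [10, 0, 0, 0, 0, 0, 0.049], [10, 0, 0, 0, 0, 0, 0], [10, 0, 0, 0, 0, 0, 0], [10, 0, 0, 0, 0, 0, 0]]]' && python3 - <<'E'
from h import *
s=read_state();c=camera("wrist")
t=np.linspace(0,np.pi,40);P=[]
for y in(-44,44):
  P.append(np.c_[13*np.cos(t),0*t+y,70+13*np.sin(t)])
  l=np.linspace(0,12,15)*np.sign(y)+y
  for x in(-13,13):P.append(np.c_[0*l+x,l,0*l+70])
M=np.vstack(P)
q,v=fit(c,s,M,(611,-8.4),np.arange(-.35,-.22,.02),6);print(q.round(3),v)
qf,vf=fit(c,s,M[M[:,1]>0],(611,-8.4),np.arange(-.35,-.22,.02),6);print("far",qf.round(3),vf)
im=cv2.resize(c["pixels"],None,fx=2,fy=2,interpolation=2)
for u in proj(c,pose(M,q),s):cv2.circle(im,(int(u[0]*2+1),int(u[1]*2+1)),0,(0,0,255),-1)
cv2.imwrite("pics/f8.png",im[:600,200:960])
delta([q[0],q[1],200],down(q[2]),s)
E
```

```text
time: 21.92
tool_pos: [594.9, -63.9, 198.8]
tool_rot: [-2.006, -2.415, 0.001]
force: [-0.8, -0.4, -0.4]
grip_width: 15.6
grip_force: 25.0
time: 22.67
tool_pos: [594.4, -66.7, 199.7]
tool_rot: [-2.515, -1.882, 0.001]
force: [-0.3, -0.1, -0.1]
grip_width: 16.2
grip_force: 25.0
[ 6.10861e+02 -9.05700e+00 -2.87000e-01] -290.27435302734375
far [ 6.20994e+02 -1.30160e+01 -7.30000e-02] -254.68392944335938
d_tool [59.9 -0.4 -0.3] rot [-0.001  0.     0.001]
```

View pics/f8.png

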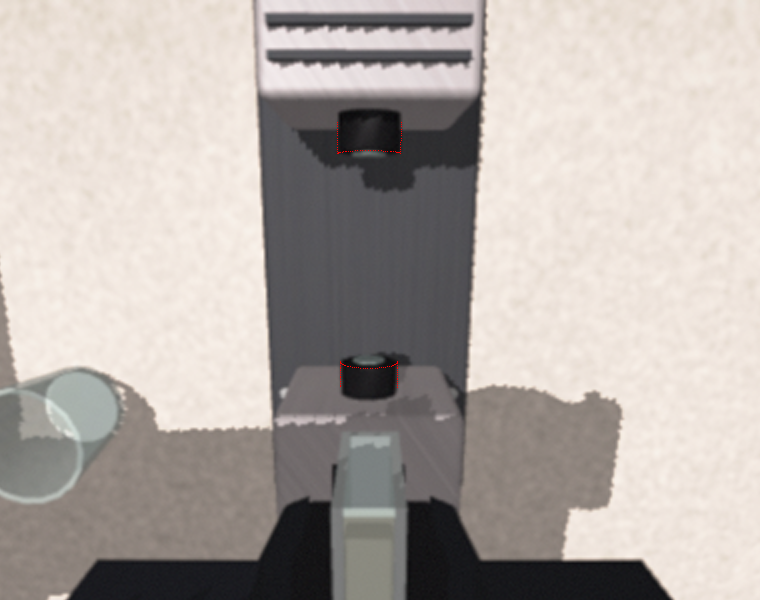

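```bash
python3 - <<'E'
from h import *
s=read_state();c=camera("wrist");z=s["tool_pos"][2]-20.2
top=rect(16,42,z+48);top=top[top[:,1]>8]
bar=rect(10,36,z+56);bar=bar[bar[:,1]>5]
bot=rect(16,42,z);bot=bot[bot[:,1]>20.9]
for n,M in(("top",top),("bot",bot),("both",np.vstack([top,bot])),("top+bar",np.vstack([top,bar]))):
    q,v=fit(c,s,M,s["tool_pos"][:2],[-.3,-.287,-.27],3)
    print(n,"offset in tool axes",R.from_rotvec(s["tool_rot"]).inv().apply([q[0]-s["tool_pos"][0],q[1]-s["tool_pos"][1],0]).round(2),q[2].round(3),round(v))
delta([611.0,-8.8,200],down(-.287),s)
E
```

```text
top offset in tool axes [-1.84 -0.28  0.  ] -0.286 -358
bot offset in tool axes [-1.04  1.23 -0.  ] -0.208 -298
both offset in tool axes [-1.41 -0.19  0.  ] -0.281 -322
top+bar offset in tool axes [ 0.4  -0.23  0.  ] -0.281 -250
d_tool [60.2 -0.4 -0.2] rot [-0.001  0.     0.001]
```

```bash
python3 -m jog '[[[10, 8, 0, 0, 0, 0, 0], [10, 16, -0.2, 0, 0, 0, 0], [10, 18, -0.2, 0, 0, 0, 0], [10, 12, 0, 0, 0, 0, 0], [10, 6.2, 0, 0, 0, 0, 0], [10, 0, 0, 0, 0, 0, 0], [10, 0, 0, 0, 0, 0, 0], [10, 0, 0, 0, 0, 0, 0]]]' && python3 -c "
from h import *
s=read_state();print(s['force']);delta([611.0,-8.8,66.2],down(-.287),s)"
```

```text
time: 23.43
tool_pos: [611.2, -9.4, 200.1]
tool_rot: [2.517, 1.88, -0.0]
force: [-0.4, -0.3, -0.4]
grip_width: 15.8
grip_force: 25.0
[-0.35596164 -0.28634322 -0.39835453]
d_tool [  0.5  -0.3 133.9] rot [-0.  0. -0.]
```

```bash
python3 -m jog '[[[10, 0.3, -0.2, 8, 0, 0, 0], [10, 0, 0, 16, 0, 0, 0], [10, 0, 0, 20, 0, 0, 0], [10, 0, 0, 20, 0, 0, 0], [10, 0, 0, 20, 0, 0, 0], [10, 0, 0, 18, 0, 0, 0], [10, 0, 0, 14, 0, 0, 0], [10, 0, 0, 9, 0, 0, 0], [10, 0, 0, 5, 0, 0, 0], [10, 0, 0, 3.4, 0, 0, 0], [10, 0, 0, 0, 0, 0, 0], [10, 0, 0, 0, 0, 0, 0]]]' && python3 - <<'E'
from h import *
s=read_state();print(s["tool_pos"],s["force"]);delta([611.0,-8.8,66.2],down(-.287),s)
o=np.zeros((420,800,3),np.uint8)
for i,n in enumerate(("scene","side")):
    c=camera(n);b=pinpoint(c,"beam");m=pinpoint(c,"sample_mid")
    print(n,"expected",proj(c,[[611,-8.8,70]]).round(1),[ (r["centre"],r["p"]) for r in b[:1]+m[:1]])
    u=proj(c,[[611,-8.8,70]])[0].astype(int)
    o[:400,400*i:400*i+400]=cv2.resize(c["pixels"][u[1]-50:u[1]+50,u[0]-50:u[0]+50],(400,400),interpolation=2)
cv2.imwrite("pics/f9.png",o)
E
```

```text
time: 24.43
tool_pos: [611.5, -8.6, 67.3]
tool_rot: [2.516, 1.88, 0.001]
force: [0.0, -0.9, -0.2]
grip_width: 15.8
grip_force: 25.0
[611.4615445   -8.61534258  67.33084957] [ 0.02278826 -0.85892012 -0.19385044]
d_tool [-0.3 -0.4  1.1] rot [ 0.001 -0.    -0.   ]
scene expected [[341.8 237.5]] [([342.3, 235.9], 0.93), ([339.7, 238.7], 0.65)]
side expected [[337.4 192.1]] [([338.0, 192.1], 0.82), ([340.6, 192.2], 0.66)]
```

View pics/f9.png

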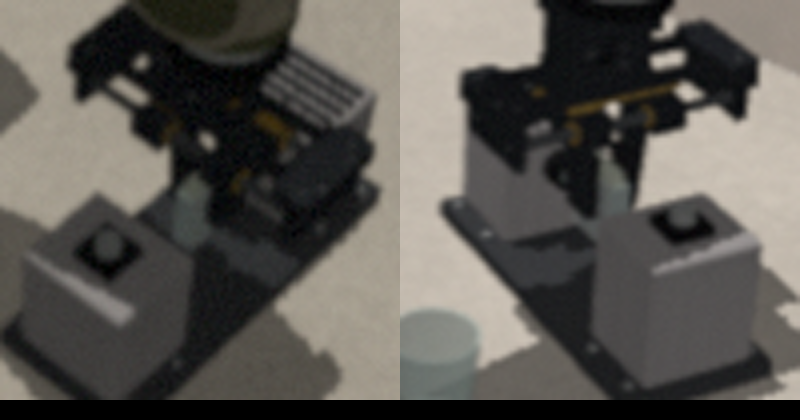

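Both views show the cell upright between the tubes and clear of them. I'm over the 10-picture limit, at 12 counted, so I won't view any more. I'll make a small correction, settle and check the numbers.

```bash
python3 -m jog '[[[10, -0.2, -0.3, 0.4, 0, 0, 0], [10, 0, 0, 0, 0, 0, 0], [10, 0, 0, 0, 0, 0, 0], [10, 0, 0, 0, 0, 0, 0], [10, 0, 0, 0, 0, 0, 0], [10, 0, 0, 0, 0, 0, 0]]]' && python3 - <<'E'
from h import *
ps=[]
for i in range(4): camera("wrist");ps.append(read_state()["tool_pos"])
print(np.round(ps,1));delta([611.0,-8.8,66.2],down(-.287))
E
```

```text
time: 25.23
tool_pos: [610.8, -8.6, 66.3]
tool_rot: [-2.516, -1.881, 0.0]
force: [-0.8, 0.5, -0.6]
grip_width: 16.0
grip_force: 25.0
[[610.8  -8.6  66.4]
 [610.8  -8.6  66.3]
 [610.8  -8.6  66.3]
 [610.8  -8.6  66.3]]
d_tool [-0.1  0.2  0.1] rot [ 0.  0. -0.]
```

```bash
python3 -c "
from station import close_job
print(close_job())"
```

```text
the job is handed in; nothing more can be done
None
```

The job is handed in: the used cell is seated upright in the small stand and released, and the sample cell is held still in the beam, centred to about 1–1.5 mm along it; I viewed 12 pictures, two over the limit of 10.

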